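# Change over the closure trays

### The job

We are changing from neck caps to cork stoppers: first push the tray with the two black caps fully home by its front, then hook a fingertip behind the lip of the tray with the two stoppers and draw it out until it meets its end stop. Nothing is to be pinched, picked up or knocked over: the caps and stoppers stay standing in their trays. Leave the label tray shut and everything else on the bench where it is.

Things in the scene. Friction and masses are not known exactly. Their poses are not given: they have to be found in the camera images.
- stopper_tray (a joint): slide of the stopper tray in m: 0 = fully home, grows as the tray comes out, 0.080 = at its end stop. It starts within 0.012 of home. The slide is stiff by about 2.5 N of friction, has light damping, and stays where it is left.
- cap_tray (a joint): slide of the cap tray in m: 0 = fully home, grows as the tray comes out, 0.080 = at its end stop. It starts 0.050 to 0.075 out. The slide is stiff by about 2.5 N of friction, has light damping, and stays where it is left.
- label_tray (a joint): slide of the label tray in m: 0 = fully home, grows as the tray comes out, 0.080 = at its end stop. It starts home and is to stay there. The slide is stiff by about 2.5 N of friction, has light damping, and stays where it is left.
- stopper_lip (a point): point on the upright wooden lip across the front of the stopper tray. The whole lip is 110 mm wide (y), 10 mm thick (x), and it stands 27 mm above the tray's bed (its outer half 29 mm). Origin: middle of the lip's inner (hook) face, at the level of the bed. +x points into the tray, away from the front (the way home; -x is the drawing-out way). Moves with the tray. Behind the lip at least 60 mm of bare bed, 102 mm wide, is free for a fingertip.
- stopper_face (a point): point on the front of the stopper tray's lip, which has two small brass studs. Origin: middle of the lip's outer front face, half-way up its height (the lip reaches 16.5 mm above and below it). +x points into the tray, -x to the front. Moves with the tray.
- cap_lip (a point): point on the upright wooden lip across the front of the cap tray. The whole lip is 110 mm wide (y), 10 mm thick (x), and it stands 27 mm above the tray's bed (its outer half 29 mm). Origin: middle of the lip's inner (hook) face, at the level of the bed. +x points into the tray, away from the front (the way home; -x is the drawing-out way). Moves with the tray. 
- cap_face (a point): point on the front of the cap tray's lip, which has two small brass studs. Origin: middle of the lip's outer front face, half-way up its height (the lip reaches 16.5 mm above and below it). +x points into the tray, -x to the front. Moves with the tray.
- rack_board: fixed plywood board 150 x 410 x 12 mm on the bench, origin under its centre, x to the rear. On it three like trays lie side by side, 130 mm apart, told apart only by what stands in them; which is in which lane changes. They slide along the board's x, lips toward the robot.
- label_runner: fixed aluminium side rails of the label tray. Origin: on top of the board, in the middle of the lane. All three trays: wood, 110 mm wide, 147 mm long, bed 19 mm above the bench, side walls 12 mm above the bed; nothing in them is higher than 60 mm above the bench.
- cork_a: wooden-capped cork stopper standing cap down in the rear half of the stopper tray: wide wooden disc 36 mm across below, narrow cork above, 39 mm high. Loose; origin at the centre of its underside.
- cork_b: the second such stopper, beside it.
- neckcap_a: plain black cylindrical neck cap, 34 mm across and 36 mm high, standing in the cap tray, well behind its lip. Loose; origin at the centre of its underside.
- neckcap_b: the second such cap, beside it.
- label_pack: banded bundle of white labels, 49 x 113 x 14 mm, lying along the label tray. Loose; origin at the centre of its underside.
- block: wooden smoothing block 46 x 90 x 31 mm, loose on the bench; a bystander. Origin under its centre.
- counter: hand tally counter 20 x 42 x 47 mm standing on the bench; a bystander. Origin under its centre.

How it is judged:
On the way, in this order (a step that is already met when the one before it is completed fails the run):
1. the cap tray is pushed fully home, the stopper tray not yet drawn (value of joint cap_tray below 0.004 m and value of joint stopper_tray below 0.025 m), for 0.2 s.
2. a finger draws the stopper tray by the inside of its lip (contact force between the fingers and stopper_tray_c4 above 0.5 N and value of joint stopper_tray above 0.03 m).
3. the stopper tray is out at its end stop (value of joint stopper_tray above 0.075 m), for 0.2 s.
At the end, for the whole second after the job is handed in: The cap tray is within 4 mm of home, the stopper tray is at least 75 mm out of its 80 mm travel, the label tray is within 4 mm of home with its bundle within 15 mm of where it lay; both stoppers and both neck caps stand upright (within 0.15 rad), at rest, on the bed of their own trays (value of joint each of cap_tray, label_tray below 0.004 m and value of joint stopper_tray above 0.075 m and angle between each of cork_a, cork_b, neckcap_a, neckcap_b's own z axis and vertical below 0.15 rad and x of cork_a in the frame of stopper_lip between 0.01 and 0.13 m and y of cork_a in the frame of stopper_lip between -0.05 and 0.05 m and height (world z) of cork_a between 0.014 and 0.025 m and linear speed of each of cork_a, cork_b, neckcap_a, neckcap_b below 0.02 m/s and x of cork_b in the frame of stopper_lip between 0.01 and 0.13 m and y of cork_b in the frame of stopper_lip between -0.05 and 0.05 m and height (world z) of cork_b between 0.014 and 0.025 m and x of neckcap_a in the frame of cap_lip between 0.01 and 0.13 m and y of neckcap_a in the frame of cap_lip between -0.05 and 0.05 m and height (world z) of neckcap_a between 0.014 and 0.025 m and x of neckcap_b in the frame of cap_lip between 0.01 and 0.13 m and y of neckcap_b in the frame of cap_lip between -0.05 and 0.05 m and height (world z) of neckcap_b between 0.014 and 0.025 m and distance of label_pack from where it was at the start of the episode below 0.015 m); the robot touches nothing.
It fails at once if a stopper or a neck cap is lifted (height (world z) of any of cork_a, cork_b, neckcap_a, neckcap_b above 0.034 m).
It fails at once if a stopper or a neck cap is knocked over (angle between any of cork_a, cork_b, neckcap_a, neckcap_b's own z axis and vertical above 0.6 rad).
It fails at once if a lip is pinched: the fingers press on its inner and outer faces at once ((contact force between the fingers and stopper_tray_c4 above 1 N and contact force between the fingers and stopper_tray_c5 above 1 N) or (contact force between the fingers and cap_tray_c4 above 1 N and contact force between the fingers and cap_tray_c5 above 1 N)).
It fails at once if the label tray is drawn out or its bundle shifted (value of joint label_tray above 0.01 m or distance of label_pack from where it was at the start of the episode above 0.02 m).
It fails at once if the smoothing block or tally counter is disturbed (distance of any of block, counter from where it was at the start of the episode above 0.02 m).
It also fails if it takes over 45 s, if anything falls off the work surface, if the arm or the gripper's body presses on something with over 40 N, if the wrist force passes 120 N, or if a joint passes its speed limit or range.

### The arm

A 7-joint arm with a two-finger parallel gripper is mounted at the origin on a cart in front of the work surface, level with it; the furniture and walls round the work are solid. World frame = base frame: x ahead of the robot, y to its left, z up, the work surface at z = 0. Lengths are in m, angles in rad, forces in N, time in s.
With the tool pointing down it reaches from about 0.425 to 0.925 m from the base axis. Payload 6.8 kg.
Tool frame: the origin (TCP) lies at the very end of the fingers, on their centre line; the grasp point (between the pads) lies r.grasp_offset behind it (r.grasp_offset is the distance from the TCP to the grasp point, in m); z points along the fingers, y is the direction in which the jaws open and shut (so a half turn about z gives the same grasp; the last joint's range is limited). The gripper opens to 85 mm and grips with 20 to 120 N. Pads are 22 mm wide; open, the fingers measure 114 mm over their backs; the gripper's body (76 mm by 85 mm) begins 54 mm behind the grasp point. The pads swing forward as they close: fully open they stand 13 mm farther back than shut.
Start: joints at [1.232, 0.477, 0.022, 1.555, -0.011, 1.109, -0.083], TCP at [0.154, -0.657, 0.231] pointing down, gripper open.
Joint ranges: [-2.96, 2.96], [-0.34, 2.1], [-1.41, 1.46], [0.24, 2.44], [-1.37, 4.51], [0.17, 1.92], [-2.96, 2.96]. Speed limits (rad/s): [2.39, 2.39, 3.14, 3.14, 3.14, 3.14, 3.14].

### API

Orientations are given as a rotation vector (axis times angle).
In Python, from bench import r gives the robot as it stands.
- The arm moves only by the shell command python3 -m jog 'ROWS' [FORCE]. ROWS is JSON, one flat list of numbers, 7 for each row, row after row: the turn, a rotation vector about the tool's x, y, z normalised to -1 to 1, where 1 is 180 degrees, then the shift along the tool's x, y, z normalised to -1 to 1, where 1 is 200 mm, then the opening, from 0 (shut) to 1 (fully open). In form: [wx, wy, wz, x, y, z, hand, wx, wy, wz, x, y, z, hand, ...]. A call has 1 to 12 rows; each row is the pose to reach, as a shift and turn from the pose measured when the call began, along the tool's axes at that moment, turning the shorter way round; what a row does not reach only later rows make up. A row lasts 1/10 s, in which the tool goes at most 50 mm and 8.59 degrees, less where a joint would pass 70% of its speed; a pose out of reach is approached as far as the arm can. A call with a number of a shift or a turn outside -1 to 1 is refused whole. A call with a gripper value outside its range is refused whole. The fingers move at their own pace and stop on an object; FORCE is the grip in N (left out, the last holds). Time passes only in rows, so rows that repeat a pose let the fingers close. It gives the time, the measured TCP pose, the force and the opening at its end, in the units of the state.
- r.get_obs(): the state, without advancing time (a new reading comes with each control period).
- r.grab_frame(name): name is "side" or "top" or "wrist"; returns the picture (480x640x3 uint8, red, green, blue); there is no depth.
- r.calibration(name): a dict with "K" (3x3 intrinsics, pixels), "origin" and "rotation" of the camera in the world; the wrist camera has in their place "T_tool_cam" (4x4, takes a point from camera to tool coordinates, whose origin is the TCP and whose axes are the flange's). Camera axes: x right, y up, looking along -z (the intrinsics and any distortion apply to the point x, -y, -z); pixel columns grow to the right and rows downward; lengths in m; the calibration is good to about 2 mm. A picture is of the moment at which its call begins: read the wrist's pose just before it. calibration takes no time and is no camera call.
- r.hand_in(): hands the job in, once; it reports no verdict.
The state is a dict: "clock": time; "joints": joint angles; "qvel": joint speeds; "tau": joint torques, N m; "tcp_pos": TCP position; "orientation": TCP orientation; "contact_force": force on the tool from outside, world axes, zero at the start; "moment": the same for the moment, N m; "grip_width": finger opening in m.
Only numpy, scipy, OpenCV 4.12 (cv2) and the standard library are available. Lean on these libraries where they do the work, as an engineer would, in place of code of your own. Each camera call takes 0.05 s, during which the arm holds its last target.

## Working session

There is one attempt and no reset: what is moved stays moved. The work goes in short steps, Python scripts to look and compute and a shell command to move; the robot and the scene stay as the last step left them, time stands still between calls to the robot, and variables do not carry over. Pictures are saved under pics/ and viewed, and the job is handed in when it is done.

```bash
ls; mkdir -p pics; python3 - <<'E'
from bench import r
import cv2
print(r.get_obs(), r.grasp_offset)
for n in ("side","top","wrist"):
    c=r.calibration(n); print(n,c)
    cv2.imwrite(f"pics/{n}0.png",r.grab_frame(n)[:,:,::-1])
E
```

```text
pics
{'clock': 0.0, 'joints': array([ 1.23190498,  0.47781241,  0.02232169,  1.55647479, -0.0115136 ,
        1.10931613, -0.08313   ]), 'qvel': array([-0.00161868, -0.00071595, -0.00111273, -0.001058  , -0.00057505,
       -0.0004246 ,  0.00061363]), 'tau': array([-8.53833808e-05, -5.96443248e+01,  1.60786349e+00, -2.81198305e+01,
        1.24899988e-02,  9.34486248e-03,  2.72736764e-05]), 'tcp_pos': array([ 0.15426331, -0.65650715,  0.23030727]), 'orientation': array([-3.11885820e+00, -3.61510912e-01,  5.27770816e-04]), 'contact_force': array([-0.87623668,  0.32721468,  0.94124875]), 'moment': array([-0.01731285, -0.02829902, -0.05609171]), 'grip_width': 0.08590158230830963} 0.0187
side {'K': array([[588.62474395,   0.        , 316.95918275],
       [  0.        , 588.62474395, 248.36711203],
       [  0.        ,   0.        ,   1.        ]]), 'origin': array([ 0.27815078, -0.92737989,  0.58243503]), 'rotation': array([ 1.04682236, -0.12535814, -0.26055438])}
top {'K': array([[481.51900978,   0.        , 318.10854868],
       [  0.        , 481.51900978, 239.98560894],
       [  0.        ,   0.        ,   1.        ]]), 'origin': array([ 0.39707303, -0.06474319,  0.8972383 ]), 'rotation': array([ 0.14241268, -0.11953886, -1.54452636])}
wrist {'K': array([[353.43522214,   0.        , 323.42501766],
       [  0.        , 353.43522214, 237.42200274],
       [  0.        ,   0.        ,   1.        ]]), 'T_tool_cam': array([[ 6.69575916e-04,  9.62339449e-01,  2.71849842e-01,
         6.74454614e-02],
       [ 9.99999420e-01, -8.73795066e-04,  6.30171180e-04,
        -2.33531451e-05],
       [ 8.43979636e-04,  2.71849262e-01, -9.62339476e-01,
        -1.42718722e-01],
       [ 0.00000000e+00,  0.00000000e+00,  0.00000000e+00,
         1.00000000e+00]])}
```

View pics/side0.png

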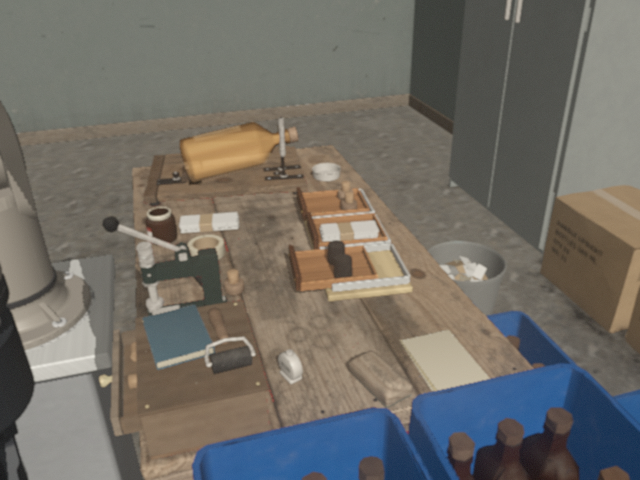

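View pics/top0.png

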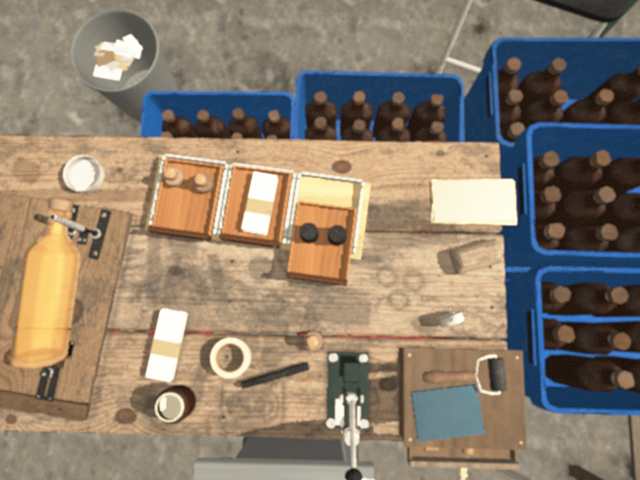

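The top view shows, left to right: the stopper tray (corks near 187,180), the label tray (255,205) and the cap tray drawn out (lip near 320,278). Next I'll zoom in on the lip corners.

```bash
cat > h.py <<'E'
import numpy as np,cv2
from scipy.spatial.transform import Rotation as R
from bench import r
def ray(n,u,v):
    c=r.calibration(n);K=c["K"]
    d=np.array([(u-K[0,2])/K[0,0],-(v-K[1,2])/K[1,1],-1.])
    if n=="wrist":
        o=r.get_obs();Rt=R.from_rotvec(o["orientation"]).as_matrix();T=c["T_tool_cam"]
        return o["tcp_pos"]+Rt@T[:3,3],Rt@T[:3,:3]@d
    return c["origin"],R.from_rotvec(c["rotation"]).as_matrix()@d
def hit(n,u,v,z):
    o,d=ray(n,u,v);return o+d*(z-o[2])/d[2]
E
python3 - <<'E'
import cv2
a=cv2.imread("pics/top0.png")[145:295,140:375]
cv2.imwrite("pics/topz.png",cv2.resize(a,None,fx=3.4,fy=3.4,interpolation=cv2.INTER_CUBIC))
a=cv2.imread("pics/side0.png")[170:310,280:420]
cv2.imwrite("pics/sidez.png",cv2.resize(a,None,fx=4.2,fy=4.2,interpolation=cv2.INTER_CUBIC))
E
```

```text
(no output)
```

View pics/topz.png

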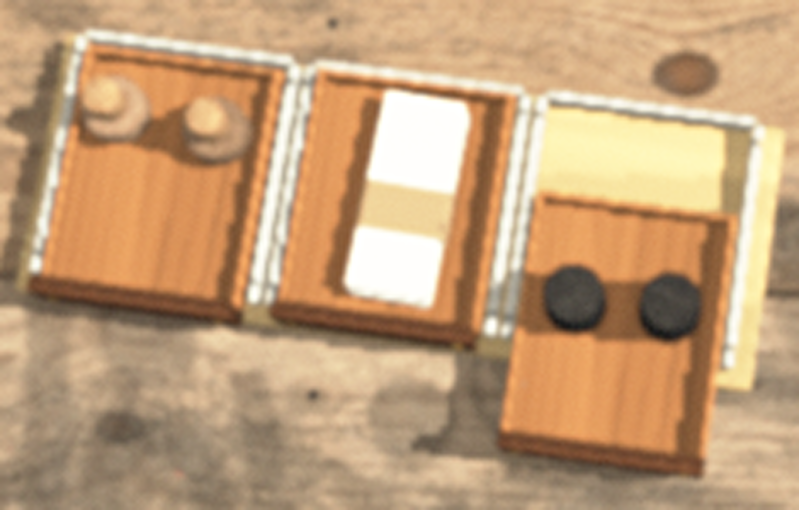

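View pics/sidez.png

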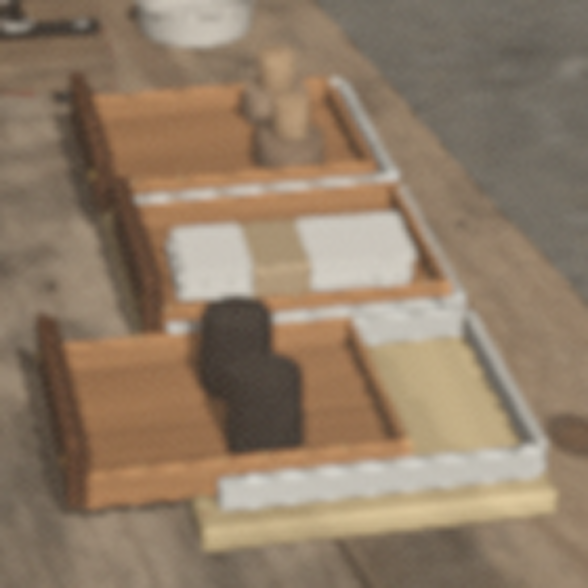

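View pics/wrist0.png

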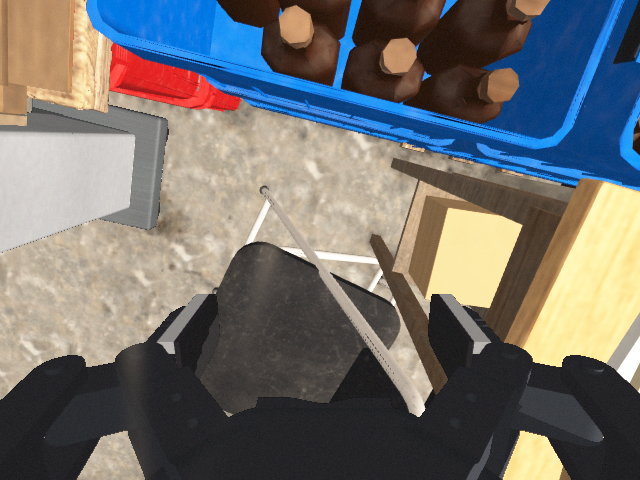

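```bash
python3 - <<'E'
from h import *
for nm,u,v,z in [("board fr",752,388,.012),("board rr",783,128,.012),("board rl",68,36,.012),("board fl",18,290,.012),
("cap lip L",503,434,.047),("cap lip R",704,460,.047),("cap lip Lfoot",500,450,.015),("cap lip Rfoot",698,473,.015),("stop lip L",32,276,.047),("stop lip R",243,308,.047),("lab L",275,304,.047),("lab R",476,330,.047),("stop rear L",85,45,.031),("stop rear R",285,70,.031),("cork a top",103,97,.058),("cork b",207,118,.058),("cap1",575,292,.055),("cap2",670,300,.055)]:
    print(nm,hit("top",140+u/3.4,145+v/3.4,z).round(4))
for nm,u,v,z in [("cap lip far",42,318,.047),("cap lip near",68,430+20,.047),("stop far",75,75,.047),("stop near",100,160,.047)]:
    print(nm,hit("side",280+u/4.2,170+v/4.2,z).round(4))
for nm,u,v in [("block",473,255),("counter",442,319),("wood",313,341),("press top",352,362),("pen",275,375)]: print(nm,hit("top",u,v,.02).round(3))
E
```

```text
board fr [ 0.5122 -0.1305  0.012 ]
board rr [ 0.659  -0.1466  0.012 ]
board rl [0.7051 0.2589 0.012 ]
board fl [0.558  0.2752 0.012 ]
cap lip L [0.4807 0.0015 0.047 ]
cap lip R [ 0.4695 -0.1034  0.047 ]
cap lip Lfoot [0.4752 0.0053 0.015 ]
cap lip Rfoot [ 0.4652 -0.1017  0.015 ]
stop lip L [0.5594 0.2549 0.047 ]
stop lip R [0.5445 0.1414 0.047 ]
lab L [0.547  0.1245 0.047 ]
lab R [0.5353 0.0176 0.047 ]
stop rear L [0.6935 0.2421 0.031 ]
stop rear R [0.6812 0.1301 0.031 ]
cork a top [0.6554 0.2207 0.058 ]
cork b [0.6449 0.1642 0.058 ]
cap1 [ 0.5553 -0.0343  0.055 ]
cap2 [ 0.5521 -0.0841  0.055 ]
cap lip far [0.4765 0.0008 0.047 ]
cap lip near [ 0.4613 -0.1074  0.047 ]
stop far [0.5547 0.2511 0.047 ]
stop near [0.5411 0.1468 0.047 ]
block [ 0.523 -0.334  0.02 ]
counter [ 0.406 -0.276  0.02 ]
wood [ 0.362 -0.045  0.02 ]
press top [ 0.327 -0.115  0.02 ]
pen [0.302 0.02  0.02 ]
```

```bash
python3 - <<'E'
from h import *
def tri(a,b):
    o1,d1=ray("side",*a);o2,d2=ray("top",*b)
    t=np.linalg.lstsq(np.c_[d1,-d2],o2-o1,rcond=None)[0]
    p,q=o1+d1*t[0],o2+d2*t[1];return ((p+q)/2).round(3),np.linalg.norm(p-q).round(4)
print("ball",tri((110,225),(353,475)))
print("press head",tri((215,252),(350,355)))
print("pivot?",tri((145,250),(352,400)))
print("wood knob",tri((231,270),(314,338)))
print("clamp",tri((232,355),(490,375)))
o,d=ray("top",318,240);print(d)
E
```

```text
ball (array([ 0.188, -0.109,  0.191]), np.float64(0.0035))
press head (array([ 0.339, -0.106,  0.117]), np.float64(0.0136))
pivot? (array([ 0.254, -0.109,  0.138]), np.float64(0.0526))
wood knob (array([ 0.364, -0.047,  0.044]), np.float64(0.0087))
clamp (array([ 0.32 , -0.333,  0.094]), np.float64(0.0042))
[ 0.16631046  0.01662187 -0.98593336]
```

```bash
python3 -m jog '[0,0,0.05,0.2,-0.1,-0.35,0, 0,0,0.109,0.9,-0.56,-0.35,0, 0,0,0.109,0.9,-0.56,-0.35,0, 0,0,0.109,0.9,-0.56,-0.35,0, 0,0,0.109,0.9,-0.56,-0.35,0, 0,0,0.109,0.9,-0.56,-0.35,0, 0,0,0.109,0.9,-0.56,-0.35,0, 0,0,0.109,0.9,-0.56,-0.35,0]' 20
```

```text
clock: 0.95
tcp_pos: [0.3025, -0.5074, 0.3003]
orientation: [-3.135, 0.178, 0.002]
contact_force: [-0.7, -0.5, 0.2]
grip_width: -0.0002
```

```bash
python3 -m jog '[0,0,0,0.49,-1,0,0, 0,0,0,0.49,-1,0,0, 0,0,0,0.49,-1,0,0, 0,0,0,0.49,-1,0,0, 0,0,0,0.49,-1,0,0, 0,0,0,0.49,-1,0,0, 0,0,0,0.49,-1,0,0]'; python3 -m jog '[0,0,0,0.05,-1,0.15,0, 0,0,0,0.05,-1,0.15,0, 0,0,0,0.05,-1,0.15,0, 0,0,0,0.05,-1,0.15,0, 0,0,0,0.05,-1,0.15,0, 0,0,0,0.05,-1,0.15,0]'; python3 - <<'E'
from h import *
print(r.get_obs()["contact_force"])
cv2.imwrite("pics/w1.png",r.grab_frame("wrist")[:,:,::-1])
E
```

```text
clock: 1.65
tcp_pos: [0.4215, -0.3214, 0.3001]
orientation: [-3.136, 0.181, 0.004]
contact_force: [0.0, -1.3, 0.0]
grip_width: -0.0004
clock: 2.25
tcp_pos: [0.4541, -0.1253, 0.27]
orientation: [-3.136, 0.183, 0.005]
contact_force: [0.4, -0.4, -0.1]
grip_width: 0.0001
[ 0.35549145 -0.42325747 -0.11796081]
```

View pics/w1.png

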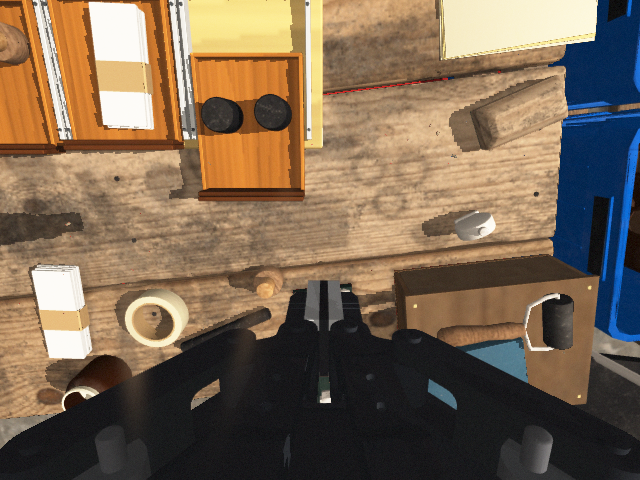

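```bash
python3 - <<'E'
import cv2
a=cv2.imread("pics/w1.png")[100:220,0:320]
cv2.imwrite("pics/w1z.png",cv2.resize(a[20:],None,fx=2.5,fy=2.5,interpolation=cv2.INTER_CUBIC))
a=cv2.imread("pics/w1.png")[175:210,185:315]
cv2.imwrite("pics/w1y.png",cv2.resize(a,None,fx=6,fy=6,interpolation=cv2.INTER_CUBIC))
E
```

```text
(no output)
```

View pics/w1y.png

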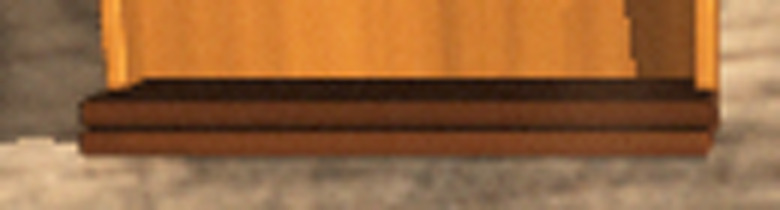

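View pics/w1z.png

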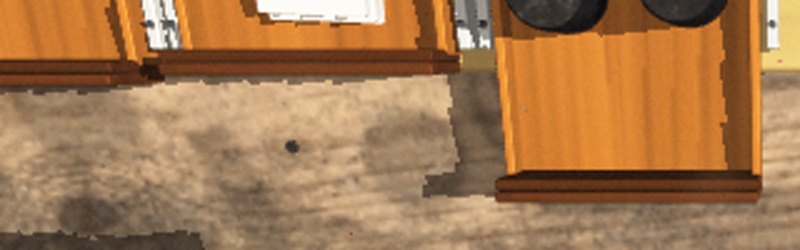

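```bash
python3 - <<'E'
from h import *
o=r.get_obs();print(o["tcp_pos"].round(4))
C=np.array([.6086,.0643]);ex=np.array([.9938,-.1108]);ey=np.array([.1108,.9938])
def b(nm,u,v,z):
    p=hit("wrist",u,v,z);q=p[:2]-C;print(nm,p.round(4),"board",(q@ex).round(4),(q@ey).round(4))
b("cap in L",198.3,191.3,.046);b("cap in R",304,190.8,.046)
b("cap out L",198.5,200.8,.048);b("cap out R",303,200.8,.048)
f=lambda u,v:(u/2.5,v/2.5+120)
b("lab out L",*f(160,73),.048);b("lab out R",*f(460,70),.048)
b("lab in R",*f(460,54),.046)
b("stop out R",*f(145,84),.048);b("stop out L",*f(3,87),.048);b("stop in",*f(100,64),.046)
b("stop R end",*f(145,84),.048)
# TCP projection check
c=r.calibration("wrist");T=np.linalg.inv(c["T_tool_cam"]);p=T[:3,3];K=c["K"];print("tcp px",K[0,0]*p[0]/-p[2]+K[0,2],K[1,1]*-p[1]/-p[2]+K[1,2])
t=o["tcp_pos"][:2]-C;print("tcp board",t@ex,t@ey)
E
```

```text
[ 0.4541 -0.1264  0.2701]
cap in L [0.4823 0.001  0.046 ] board -0.1185 -0.0769
cap in R [ 0.4699 -0.1083  0.046 ] board -0.1188 -0.1869
cap out L [0.4728 0.0022 0.048 ] board -0.1281 -0.0768
cap out R [ 0.4599 -0.106   0.048 ] board -0.1289 -0.1857
lab out L [0.5399 0.1248 0.048 ] board -0.0749 0.0525
lab out R [0.5269 0.0051 0.048 ] board -0.0747 -0.0679
lab in R [0.533  0.0045 0.046 ] board -0.0685 -0.0678
stop out R [0.5365 0.1322 0.048 ] board -0.0792 0.0594
stop out L [0.5421 0.1893 0.048 ] board -0.0799 0.1169
stop in [0.5463 0.149  0.046 ] board -0.0713 0.0773
stop R end [0.5365 0.1322 0.048 ] board -0.0792 0.0594
tcp px 322.54747493743747 296.75142617246644
tcp board -0.13244892025556643 -0.2066623194083442
```

```bash
python3 -m jog '[0,0,0,-0.165,-0.38,0,0, 0,0,0,-0.165,-0.38,0.2,0, 0,0,0,-0.165,-0.38,0.5,0, 0,0,0,-0.165,-0.38,0.75,0, 0,0,0,-0.165,-0.38,0.75,0, 0,0,0,-0.165,-0.38,0.75,0]'; python3 - <<'E'
from h import *
cv2.imwrite("pics/w2.png",r.grab_frame("wrist")[:,:,::-1])
C=np.array([.6086,.0643]);ex=np.array([.9938,-.1108]);ey=np.array([.1108,.9938])
o=r.get_obs();t=o["tcp_pos"][:2]-C;print("tcp board",t@ex,t@ey,o["tcp_pos"],o["contact_force"])
E
```

```text
clock: 2.9
tcp_pos: [0.4291, -0.0489, 0.1194]
orientation: [3.135, -0.192, -0.01]
contact_force: [0.2, 0.1, -0.1]
grip_width: -0.0002
tcp board -0.1643949769673523 -0.1318751024146765 [ 0.43059739 -0.0485521   0.12093849] [0.83201485 0.46094381 0.68938478]
```

View pics/w2.png

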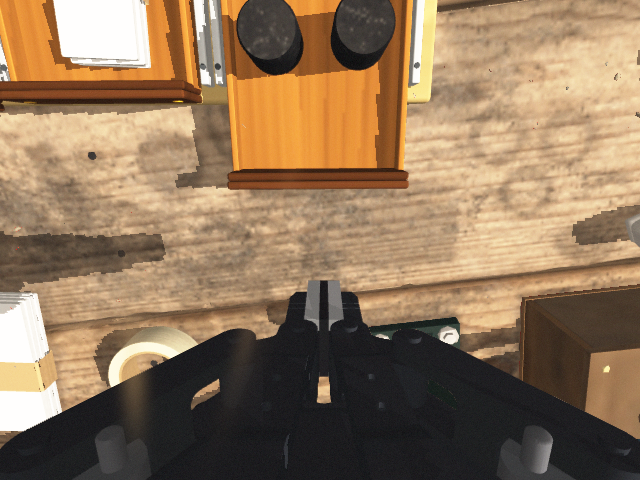

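The tip is in front of the cap tray's lip, which spans columns 228–408 at row 188. Descend.

```bash
python3 -m jog '[0,0,0,0,0,0.15,0, 0,0,0,0,0,0.3,0, 0,0,0,0,0,0.47,0, 0,0,0,0,0,0.47,0, 0,0,0,0,0,0.47,0]'; python3 - <<'E'
from h import *
cv2.imwrite("pics/w3.png",r.grab_frame("wrist")[:,:,::-1])
C=np.array([.6086,.0643]);ex=np.array([.9938,-.1108]);ey=np.array([.1108,.9938])
o=r.get_obs();t=o["tcp_pos"][:2]-C;print("tcp board",t@ex,t@ey,o["tcp_pos"],o["contact_force"])
E
```

```text
clock: 3.45
tcp_pos: [0.432, -0.0491, 0.0287]
orientation: [3.135, -0.193, -0.001]
contact_force: [0.8, 0.9, 0.1]
grip_width: -0.0001
tcp board -0.16251533484504768 -0.13216184406149742 [ 0.43243377 -0.04904537  0.02914934] [0.88954384 0.38544963 0.02427832]
```

View pics/w3.png

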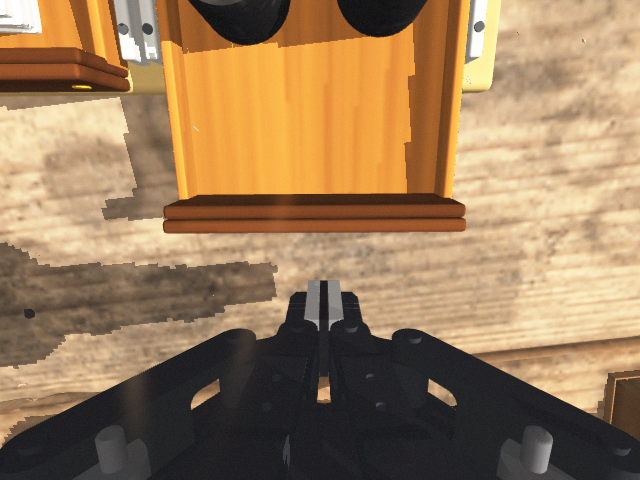

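```bash
python3 -m jog '[0,0,0,0.03,0,0.01,0, 0,0,0,0.06,0,0.02,0, 0,0,0,0.08,0,0.02,0, 0,0,0,0.1,0,0.02,0, 0,0,0,0.12,0,0.02,0, 0,0,0,0.14,0,0.02,0, 0,0,0,0.16,0,0.02,0, 0,0,0,0.18,0,0.02,0, 0,0,0,0.2,0,0.02,0, 0,0,0,0.22,0,0.02,0, 0,0,0,0.24,0,0.02,0, 0,0,0,0.25,0,0.02,0]'; python3 - <<'E'
from h import *
cv2.imwrite("pics/w4.png",r.grab_frame("wrist")[:,:,::-1])
C=np.array([.6086,.0643]);ex=np.array([.9938,-.1108]);ey=np.array([.1108,.9938])
o=r.get_obs();t=o["tcp_pos"][:2]-C;print("tcp board",t@ex,t@ey,o["tcp_pos"],o["contact_force"])
E
```

```text
clock: 4.7
tcp_pos: [0.4823, -0.0551, 0.025]
orientation: [3.135, -0.193, 0.001]
contact_force: [-3.2, 1.7, -0.6]
grip_width: 0.0001
tcp board -0.1120081634290027 -0.13269213469607774 [ 0.4825733  -0.05516908  0.02504067] [-0.37015605  1.10060316 -1.51173871]
```

View pics/w4.png

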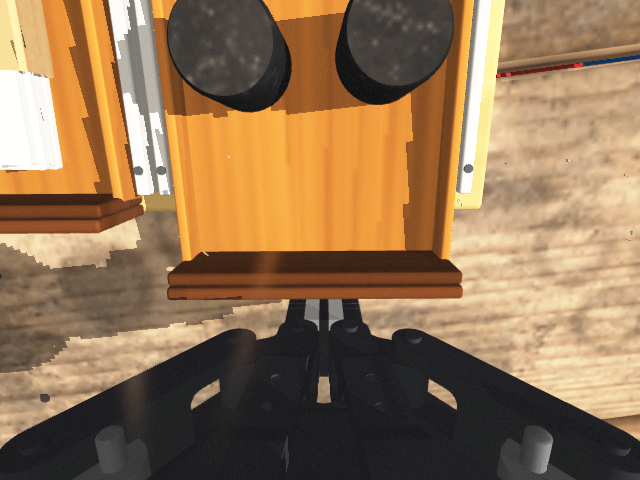

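```bash
python3 -m jog '[0,0,0,0.02,0,0,0, 0,0,0,0.035,0,0,0, 0,0,0,0.05,0,0,0, 0,0,0,0.065,0,0,0, 0,0,0,0.08,0,0,0, 0,0,0,0.095,0,0,0, 0,0,0,0.105,0,0,0, 0,0,0,0.115,0,0,0, 0,0,0,0.12,0,0,0]'; python3 - <<'E'
from h import *
cv2.imwrite("pics/w5.png",r.grab_frame("wrist")[:,:,::-1])
C=np.array([.6086,.0643]);ex=np.array([.9938,-.1108]);ey=np.array([.1108,.9938])
o=r.get_obs();t=o["tcp_pos"][:2]-C;print("tcp board",t@ex,t@ey,o["tcp_pos"],o["contact_force"])
E
```

```text
clock: 5.65
tcp_pos: [0.5066, -0.0581, 0.025]
orientation: [3.135, -0.193, 0.001]
contact_force: [-2.5, 1.9, -0.3]
grip_width: -0.0003
tcp board -0.08770267323299484 -0.13295981019957492 [ 0.50670048 -0.0581284   0.02507444] [-2.52483453  0.79335924 -1.94179771]
```

View pics/w5.png

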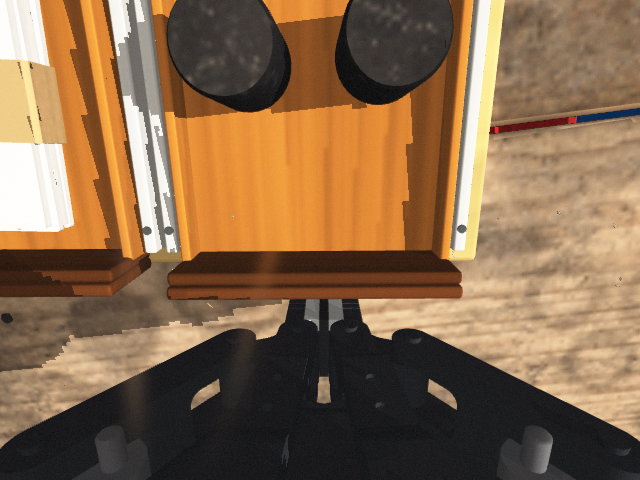

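```bash
python3 -m jog '[0,0,0,0.01,0,0,0, 0,0,0,0.015,0,0,0, 0,0,0,0.02,0,0,0, 0,0,0,0.025,0,0,0, 0,0,0,0.03,0,0,0, 0,0,0,0.03,0,0,0, 0,0,0,0.03,0,0,0]'; python3 - <<'E'
from h import *
cv2.imwrite("pics/w6.png",r.grab_frame("wrist")[:,:,::-1])
C=np.array([.6086,.0643]);ex=np.array([.9938,-.1108]);ey=np.array([.1108,.9938])
o=r.get_obs();t=o["tcp_pos"][:2]-C;print("tcp board",t@ex,t@ey,o["tcp_pos"],o["contact_force"])
E
```

```text
clock: 6.4
tcp_pos: [0.508, -0.0584, 0.0246]
orientation: [3.134, -0.192, -0.012]
contact_force: [-13.3, 3.8, 10.4]
grip_width: 0.0
tcp board -0.08633591335921603 -0.13308634172919642 [ 0.50804486 -0.05840561  0.02458998] [-14.64670158   2.79309191  11.85639365]
```

View pics/w6.png

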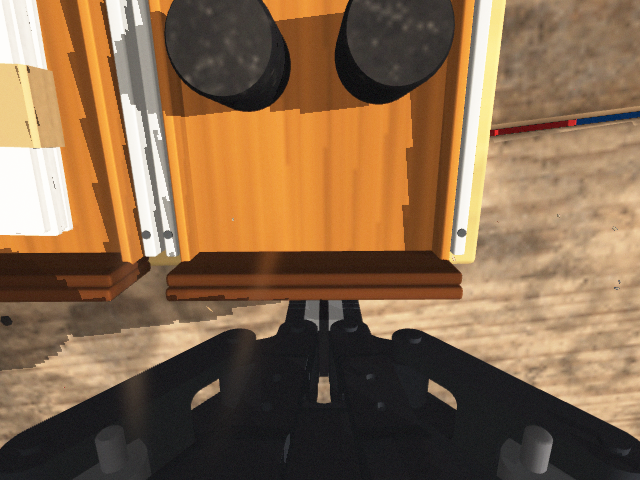

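Home: the lips are flush (both at row ~300) and the force rose to 15 N. Back off, rise, and go over the stopper tray.

```bash
python3 -m jog '[0,0,0,-0.08,0,0,0, 0,0,0,-0.15,0,0,0, 0,0,0,-0.15,0,0,0, 0,0,0,-0.15,0,-0.25,0, 0,0,0,-0.15,0,-0.5,0, 0,0,0,-0.15,0,-0.7,0, 0,0,0,-0.15,0,-0.7,0]'; python3 -m jog '[0,0,0,0,-0.25,0,0, 0,0,0,0,-0.5,0,0, 0,0,0,0,-0.75,0,0, 0,0,0,0,-1,0,0, 0,0,0,0,-1,0,0, 0,0,0,0,-1,0,0]'; python3 - <<'E'
from h import *
C=np.array([.6086,.0643]);ex=np.array([.9938,-.1108]);ey=np.array([.1108,.9938])
o=r.get_obs();t=o["tcp_pos"][:2]-C;print("tcp board",t@ex,t@ey,o["tcp_pos"],o["orientation"],o["contact_force"])
cv2.imwrite("pics/w7.png",r.grab_frame("wrist")[:,:,::-1])
E
```

```text
clock: 7.15
tcp_pos: [0.485, -0.0549, 0.1711]
orientation: [3.134, -0.193, 0.009]
contact_force: [1.0, -0.3, 0.4]
grip_width: -0.0001
clock: 7.75
tcp_pos: [0.5104, 0.1452, 0.1709]
orientation: [3.135, -0.189, 0.011]
contact_force: [-0.1, -0.7, -0.5]
grip_width: -0.0001
tcp board -0.10654365046641791 0.06952678713326 [0.51041215 0.14520763 0.17091548] [ 3.1353114  -0.18852228  0.01056896] [-0.06492409 -0.6559483  -0.45106558]
```

View pics/w7.png

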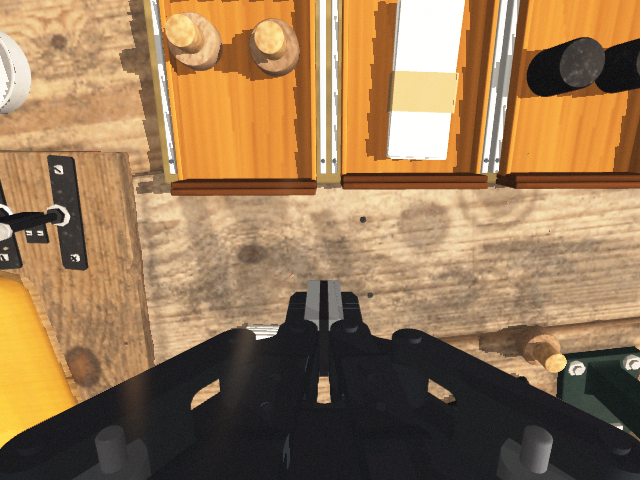

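```bash
python3 - <<'E'
from h import *
C=np.array([.6086,.0643]);ex=np.array([.9938,-.1108]);ey=np.array([.1108,.9938])
def b(nm,u,v,z):
    p=hit("wrist",u,v,z);q=p[:2]-C;print(nm,p.round(4),"board",(q@ex).round(4),(q@ey).round(4))
b("out L",171,193.5,.048);b("out R",316,193.5,.048);b("lab out",415,187.5,.048);b("cork L front",205,70,.02);b("cork R front",285,76,.02)
for z in(.02,.05,.1): print("bracket",hit("top",108,240,z).round(3),hit("wrist",88,240,z).round(3))
a=cv2.imread("pics/w7.png")[165:215,155:355]
cv2.imwrite("pics/w7z.png",cv2.resize(a,None,fx=4,fy=4,interpolation=cv2.INTER_CUBIC))
E
```

```text
out L [0.5517 0.2535 0.048 ] board -0.0775 0.1817
out R [0.5383 0.1449 0.048 ] board -0.0788 0.0723
lab out [0.5337 0.0705 0.048 ] board -0.0751 -0.0021
cork L front [0.6384 0.218  0.02  ] board 0.0126 0.156
cork R front [0.6268 0.158  0.02  ] board 0.0077 0.0952
bracket [0.537 0.34  0.02 ] [0.518 0.347 0.02 ]
bracket [0.532 0.326 0.05 ] [0.524 0.325 0.05 ]
bracket [0.524 0.303 0.1  ] [0.534 0.289 0.1  ]
```

View pics/w7z.png

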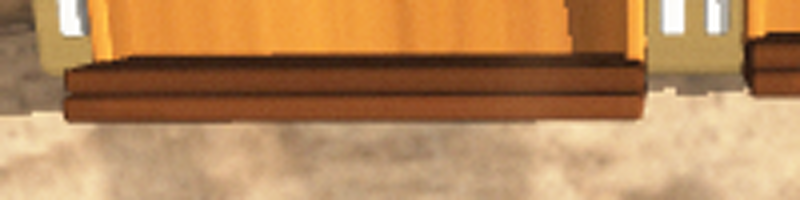

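```bash
python3 -m jog '[0,0,0,0.16,-0.13,0,0, 0,0,0,0.32,-0.255,0,0, 0,0,0,0.32,-0.255,0.15,0, 0,0,0,0.32,-0.255,0.35,0, 0,0,0,0.32,-0.255,0.4,0, 0,0,0,0.32,-0.255,0.4,0]'; python3 - <<'E'
from h import *
C=np.array([.6086,.0643]);ex=np.array([.9938,-.1108]);ey=np.array([.1108,.9938])
o=r.get_obs();t=o["tcp_pos"][:2]-C;print("tcp board",t@ex,t@ey,o["tcp_pos"],o["orientation"],o["contact_force"])
cv2.imwrite("pics/w8.png",r.grab_frame("wrist")[:,:,::-1])
cv2.imwrite("pics/s8.png",cv2.resize(r.grab_frame("side")[80:320,120:440,::-1],None,fx=2.4,fy=2.4))
E
```

```text
clock: 8.4
tcp_pos: [0.5797, 0.1834, 0.0895]
orientation: [3.131, -0.196, 0.004]
contact_force: [0.1, 0.5, 0.5]
grip_width: -0.0001
tcp board -0.04190743051623006 0.11511049336642379 [0.57970418 0.18335026 0.08948738] [ 3.13130234 -0.19635465  0.00441948] [0.09584557 0.46462001 0.51465527]
```

View pics/w8.png

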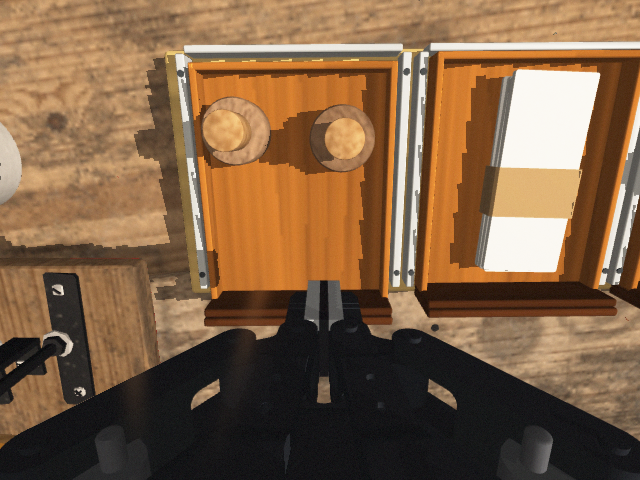

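View pics/s8.png

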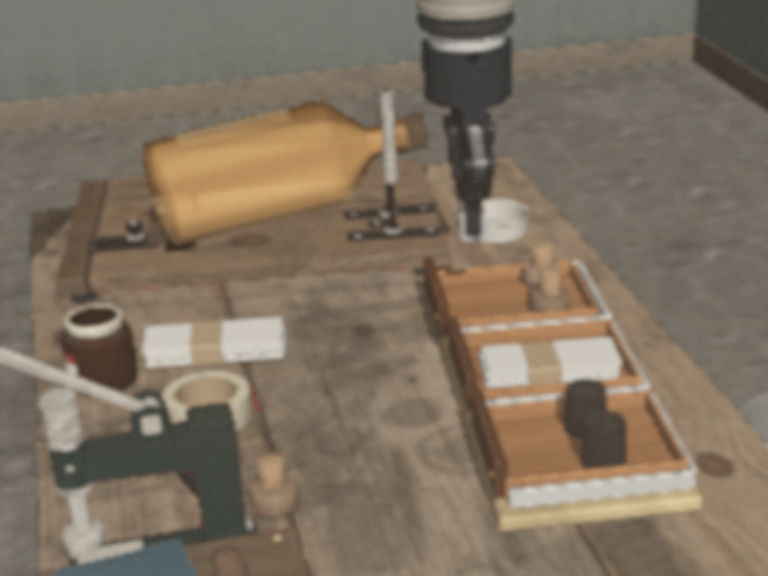

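```bash
python3 -m jog '[0,0,0,0,0,0.08,0, 0,0,0,0,0,0.16,0, 0,0,0,0,0,0.23,0, 0,0,0,0,0,0.28,0, 0,0,0,0,0,0.315,0, 0,0,0,0,0,0.315,0, 0,0,0,0,0,0.315,0]'; python3 - <<'E'
from h import *
C=np.array([.6086,.0643]);ex=np.array([.9938,-.1108]);ey=np.array([.1108,.9938])
o=r.get_obs();t=o["tcp_pos"][:2]-C;print("tcp board",t@ex,t@ey,o["tcp_pos"],o["orientation"],o["contact_force"])
cv2.imwrite("pics/w9.png",r.grab_frame("wrist")[:,:,::-1])
def tri(a,b):
    o1,d1=ray("side",*a);o2,d2=ray("top",*b)
    t=np.linalg.lstsq(np.c_[d1,-d2],o2-o1,rcond=None)[0]
    p,q=o1+d1*t[0],o2+d2*t[1];return ((p+q)/2).round(3),np.linalg.norm(p-q).round(4)
print(tri((293,134),(60,205)))
E
```

```text
clock: 9.2
tcp_pos: [0.5821, 0.1852, 0.0294]
orientation: [3.134, -0.195, 0.012]
contact_force: [-0.2, 0.7, 0.1]
grip_width: -0.0001
tcp board -0.03971760208722313 0.11724731758816838 [0.5821174  0.18523136 0.02943675] [ 3.1342409  -0.19499043  0.01228696] [-0.17871011  0.71241944  0.08894944]
(array([0.577, 0.375, 0.129]), np.float64(0.0012))
```

View pics/w9.png

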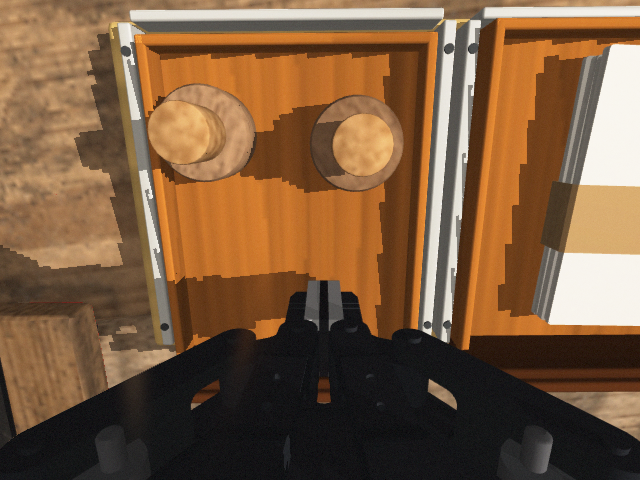

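```bash
python3 -m jog '[0,0,0,-0.02,0,0.015,0, 0,0,0,-0.04,0,0.015,0, 0,0,0,-0.06,0,0.015,0, 0,0,0,-0.08,0,0.015,0, 0,0,0,-0.1,0,0.015,0, 0,0,0,-0.12,0,0.015,0, 0,0,0,-0.14,0,0.015,0, 0,0,0,-0.16,0,0.015,0, 0,0,0,-0.18,0,0.015,0, 0,0,0,-0.2,0,0.015,0, 0,0,0,-0.22,0,0.015,0, 0,0,0,-0.235,0,0.015,0]'; python3 - <<'E'
from h import *
C=np.array([.6086,.0643]);ex=np.array([.9938,-.1108]);ey=np.array([.1108,.9938])
o=r.get_obs();t=o["tcp_pos"][:2]-C;print("tcp board",t@ex,t@ey,o["tcp_pos"],o["orientation"],o["contact_force"])
cv2.imwrite("pics/w10.png",r.grab_frame("wrist")[:,:,::-1])
E
```

```text
clock: 10.45
tcp_pos: [0.5354, 0.1912, 0.0265]
orientation: [3.134, -0.195, 0.013]
contact_force: [2.9, -1.7, 1.5]
grip_width: -0.0002
tcp board -0.08677282155215986 0.11796966647713976 [0.53543    0.19116346 0.02649683] [ 3.13443841 -0.1948711   0.01334682] [ 2.88020887 -1.69726014  1.45009605]
```

View pics/w10.png

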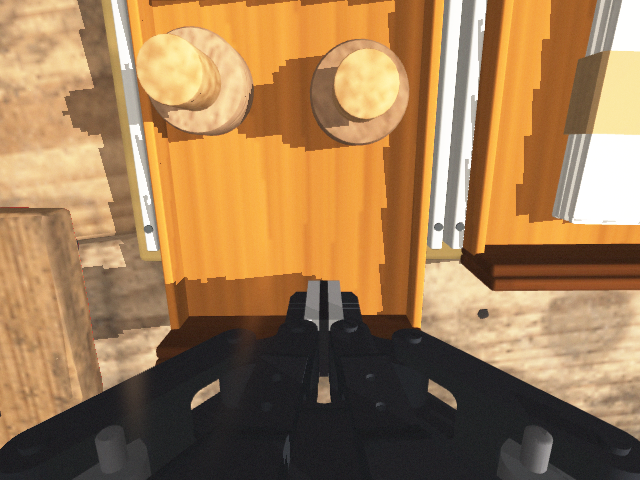

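The tray is following (about 30 mm out), with both stoppers standing at (180,80) and (360,90). Continue.

```bash
python3 -m jog '[0,0,0,-0.02,0,0,0, 0,0,0,-0.04,0,0,0, 0,0,0,-0.06,0,0,0, 0,0,0,-0.08,0,0,0, 0,0,0,-0.1,0,0,0, 0,0,0,-0.12,0,0,0, 0,0,0,-0.14,0,0,0, 0,0,0,-0.16,0,0,0, 0,0,0,-0.18,0,0,0, 0,0,0,-0.2,0,0,0, 0,0,0,-0.215,0,0,0, 0,0,0,-0.225,0,0,0]'; python3 - <<'E'
from h import *
C=np.array([.6086,.0643]);ex=np.array([.9938,-.1108]);ey=np.array([.1108,.9938])
o=r.get_obs();t=o["tcp_pos"][:2]-C;print("tcp board",t@ex,t@ey,o["tcp_pos"],o["orientation"],o["contact_force"])
E
```

```text
clock: 11.7
tcp_pos: [0.4898, 0.1968, 0.026]
orientation: [3.134, -0.194, 0.012]
contact_force: [3.4, -1.2, 1.5]
grip_width: 0.0002
tcp board -0.1327845676998003 0.11855014554480178 [0.48976396 0.19683892 0.02598399] [ 3.13420688 -0.19407938  0.01193804] [ 3.37983778 -1.15326412  1.47763227]
```

```bash
python3 -m jog '[0,0,0,-0.01,0,0,0, 0,0,0,-0.02,0,0,0, 0,0,0,-0.025,0,0,0, 0,0,0,-0.03,0,0,0, 0,0,0,-0.035,0,0,0, 0,0,0,-0.035,0,0,0, 0,0,0,-0.035,0,0,0, 0,0,0,-0.035,0,0,0]'; python3 - <<'E'
from h import *
C=np.array([.6086,.0643]);ex=np.array([.9938,-.1108]);ey=np.array([.1108,.9938])
o=r.get_obs();t=o["tcp_pos"][:2]-C;print("tcp board",t@ex,t@ey,o["tcp_pos"],o["orientation"],o["contact_force"])
cv2.imwrite("pics/w11.png",r.grab_frame("wrist")[:,:,::-1])
E
```

```text
clock: 12.5
tcp_pos: [0.4896, 0.1969, 0.0264]
orientation: [-3.133, 0.199, -0.028]
contact_force: [21.9, -3.6, -15.8]
grip_width: -0.0001
tcp board -0.1329097883877025 0.11860226106708055 [0.48964528 0.19690459 0.02641407] [-3.13312631  0.19930913 -0.0276979 ] [ 21.86296976  -3.55726738 -15.78585302]
```

View pics/w11.png

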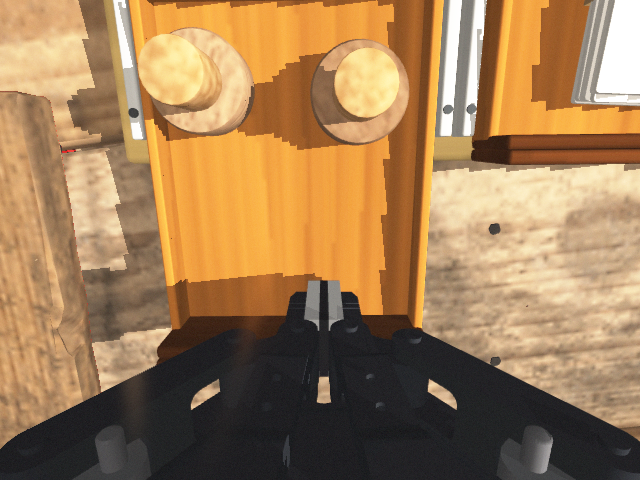

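The force reached 22 N with no further travel, so the tray is at its end stop. Unhook inward by 15 mm, then straight up.

```bash
python3 -m jog '[0,0,0,0.04,0,0,0, 0,0,0,0.075,0,0,0, 0,0,0,0.075,0,0,0, 0,0,0,0.075,0,-0.1,0, 0,0,0,0.075,0,-0.3,0, 0,0,0,0.075,0,-0.55,0, 0,0,0,0.075,0,-0.8,0, 0,0,0,0.075,0,-1,0, 0,0,0,0.075,0,-1,0]'; python3 -m jog '[0,0,0,-0.15,0.3,0,0, 0,0,0,-0.15,0.6,0,0, 0,0,0,-0.15,0.8,0,0, 0,0,0,-0.15,0.8,0,0, 0,0,0,-0.15,0.8,0,0]'; python3 - <<'E'
from h import *
cv2.imwrite("pics/w12.png",r.grab_frame("wrist")[:,:,::-1])
cv2.imwrite("pics/t12.png",r.grab_frame("top")[:,:,::-1])
cv2.imwrite("pics/s12.png",cv2.resize(r.grab_frame("side")[150:310,260:440,::-1],None,fx=3,fy=3))
print(r.get_obs()["contact_force"])
E
```

```text
clock: 13.45
tcp_pos: [0.5026, 0.1972, 0.2323]
orientation: [-3.129, 0.197, -0.04]
contact_force: [0.4, -0.2, 0.3]
grip_width: -0.0001
clock: 13.95
tcp_pos: [0.4511, 0.0399, 0.2293]
orientation: [-3.13, 0.203, -0.037]
contact_force: [0.3, 0.8, 0.1]
grip_width: -0.0003
[ 0.71737707  0.42582267 -0.20329037]
```

View pics/w12.png

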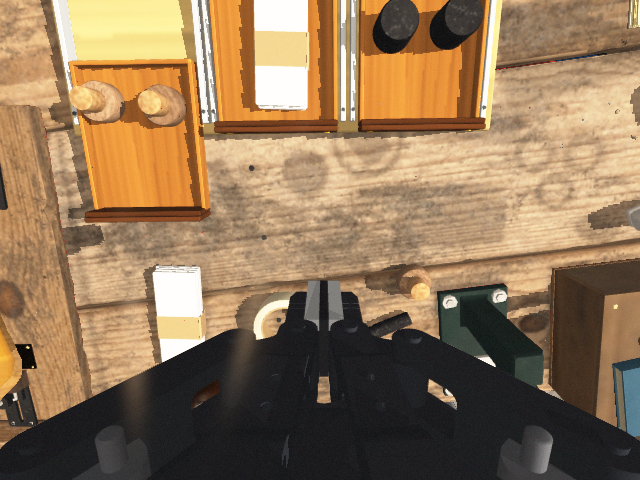

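View pics/s12.png

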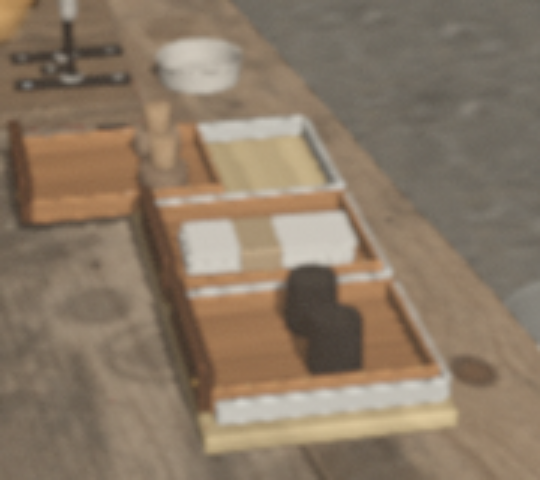

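View pics/t12.png

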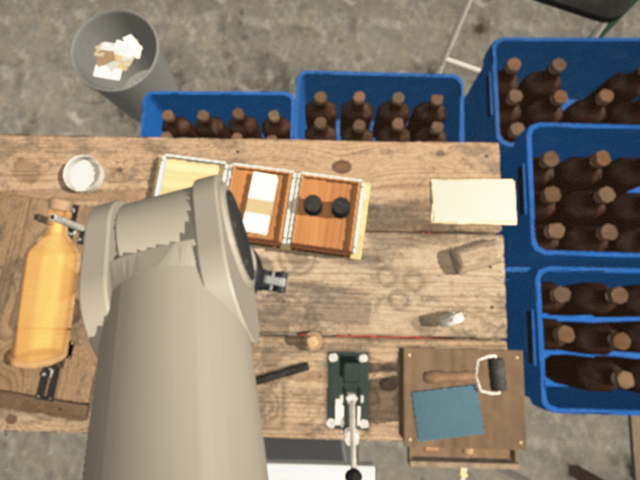

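```bash
python3 - <<'E'
from h import *
ex=np.array([.9938,-.1108]);C=np.array([.6086,.0643])
for nm,u,v in [("stop L",86,220),("stop R",209,216),("lab L",215,131.5),("lab R",337,131),("cap L",360,130),("cap R",484,129)]:
    p=hit("wrist",u,v,.048);print(nm,p.round(4),((p[:2]-C)@ex).round(4))
r.hand_in()
E
```

```text
stop L [0.4771 0.2686 0.048 ] -0.1534
stop R [0.4667 0.1519 0.048 ] -0.1507
lab L [0.541  0.1311 0.048 ] -0.0746
lab R [0.5281 0.0237 0.048 ] -0.0755
cap L [0.5264 0.0034 0.048 ] -0.0749
cap R [ 0.5139 -0.1049  0.048 ] -0.0754
the job is handed in; nothing more can be done
```

I did both moves and handed the job in at about 14 s of the 45 s allowed; `hand_in` gives no verdict.

- **Cap tray:** I pushed it home with the shut fingers on its lip front until the push met about 15 N. Its lip then measured level with the shut label tray's lip (-0.075 m on the board for both).
- **Stopper tray:** I put the shut fingertips behind its lip and drew it until about 22 N met it with no further travel. I then unhooked inward and lifted clear. Its lip measured 75.5 to 78.5 mm in front of the label tray's lip (corner readings good to about 2 mm). The hard stop itself points to the full 80 mm.
- **Last look:** In the final pictures both stoppers and both caps stand in their trays, and the label tray is shut with its bundle in place. The block and counter look unmoved. I judged these by eye and did not measure them. The contact force was near zero, with the arm clear of everything.

No check failed or disagreed; the closest was the stopper tray's low corner reading, 0.5 mm above the 75 mm needed.

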